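# Load the hand press with the strap that fits its die

## Robot

A 6-joint arm with a two-finger parallel gripper is mounted at the origin on the work surface. World frame = base frame: x ahead of the robot, y to its left, z up, the work surface at z = 0. Lengths are in mm, angles in rad, forces in N, time in s.
With the tool pointing down it reaches from about 350 to 875 mm from the base axis. Payload 4.2 kg.
Tool frame: the origin (TCP) lies midway between the tips of the shut fingers; the grasp point (between the pads) lies 19 mm behind it (arm.tcp_to_grasp is the distance from the TCP to the grasp point, in mm); z points along the fingers, y is the line along which they close (so a half turn about z gives the same grasp; the last joint's range is limited). The gripper opens to 85 mm and grips with 20 to 120 N. Pads are 22 mm wide; open, the fingers measure 114 mm over their backs; the gripper's body (76 mm by 85 mm) begins 54 mm behind the grasp point. The pads swing forward as they close: fully open they stand 13 mm farther back than shut.
Start: joints at [1.455, 0.385, 0.008, 0, -1.194, -0.259], TCP at [228.771, 581.604, 231.312] pointing down, gripper open.
Joint ranges: [-3.14, 3.14], [-1.21, 2.06], [-1.07, 1.41], [-3.16, 2.05], [-2.99, -0.16], [-3.1, 3.1]. Speed limits (rad/s): [2.79, 2.79, 3.14, 3.14, 3.14, 3.14].

## Interface

Orientations are given as a unit quaternion [x, y, z, w].
In Python, from bench import arm, get_image gives the robot as it stands.
- The arm moves only by the tool drive_tool, never from a script. Its argument "deltas" is a list of rows, each a list of 2 entries, a list of its own where there are three numbers: the shift along the tool's x, y, z in cm, then the turn, a rotation vector about the tool's x, y, z in degrees. In form: [[[x, y, z], [ax, ay, az]], ...]. A call has 1 to 12 rows; each row shifts and turns the commanded pose from where the row before left it, along the tool's axes as they then stand; what a row does not reach is not made up. A row lasts 1/10 s, in which the tool goes at most 50 mm and 8.59 degrees, less where a joint would pass 70% of its speed; a pose out of reach is approached as far as the arm can. A call with a gripper value outside its range is refused whole. "claw" is the finger opening in cm, from 0 to 8.54, set as the call begins (left out, the last holds). The fingers move at their own pace and stop on an object; the grip force is fixed at half the most. Time passes only in rows, so rows that do not move let the fingers close. It gives the time, the measured TCP pose, the force, the opening and the grip force at its end, in the units of the state.
- arm.read_state(): the state, without advancing time (a new reading comes with each control period).
- get_image(name): name is "side" or "top"; returns a dict with "img" (400x640x3 uint8, red, green, blue), "fx", "fy", "cx", "cy" (pixels), "eye" and "orientation" of the camera in the world. Camera axes: x right, y down, z forward; pixel columns grow to the right and rows downward; lengths in mm; the calibration is good to about 2 mm. A picture is of the moment at which its call begins. There is no depth.
- arm.job_done(): hands the job in; it is judged then, once.
The state is a dict: "clock": time; "joints": joint angles; "joint_vel": joint speeds; "joint_efforts": joint torques, N m; "position": TCP position; "ee_rot": TCP orientation; "contact_force": force on the tool from outside, world axes, zero at the start; "wrist_torque": the same for the moment, N m; "gripper_width": finger opening in mm; "grasp_force": force on a finger pad.
Only numpy, scipy, OpenCV 4.12 (cv2) and the standard library are available. Lean on these libraries where they do the work, as an engineer would, in place of code of your own. Each camera call takes 0.05 s, during which the arm holds its last target. There are 200 camera calls.

## Task

Look at the grooved die standing under the hand press, take from the rack the one metal strap whose width fits its groove, and lay it flat in the groove with its rounded end fully home against the stop at the back. Let go of it and then push the press lever all the way down. Leave the other straps in the rack and everything else on the bench where it is.

Things in the scene. Friction and masses are not known exactly. Their poses are not given: they have to be found in the camera images.
- strap_narrow: aluminium strap 18 mm wide (the three: 18, 30, 42), 170 long, 10 thick, 0.08 kg. One end is fully rounded, the other square with a dark dot. Origin: centre of the underside; x points along it to the rounded tip at +85 mm (square end at -85), z up. Starts flat in the rack, square half under its roof, rounded half sticking out.
- strap_medium: aluminium strap 30 mm wide (the three: 18, 30, 42), 170 long, 10 thick, 0.14 kg. One end is fully rounded, the other square with a dark dot. Origin: centre of the underside; x points along it to the rounded tip at +85 mm (square end at -85), z up. Starts flat in the rack, square half under its roof, rounded half sticking out.
- strap_wide: aluminium strap 42 mm wide (the three: 18, 30, 42), 170 long, 10 thick, 0.19 kg. One end is fully rounded, the other square with a dark dot. Origin: centre of the underside; x points along it to the rounded tip at +85 mm (square end at -85), z up. Starts flat in the rack, square half under its roof, rounded half sticking out.
- die_narrow: fixed steel die for the 18 mm strap: block x -55 to +70 mm, 78 wide, floor 20 mm above the bench; groove along x 22 mm wide, 8 deep between shoulders from x -25 to +60 (open flat floor in front of it), stop wall 14 mm high at x = +60. Origin on the bench. One die stands in the press (same origin and axes); the others are parked on its right.
- die_medium: fixed steel die for the 30 mm strap: block x -55 to +70 mm, 78 wide, floor 20 mm above the bench; groove along x 34 mm wide, 8 deep between shoulders from x -25 to +60 (open flat floor in front of it), stop wall 14 mm high at x = +60. Origin on the bench. One die stands in the press (same origin and axes); the others are parked on its right.
- die_wide: fixed steel die for the 42 mm strap: block x -55 to +70 mm, 78 wide, floor 20 mm above the bench; groove along x 46 mm wide, 8 deep between shoulders from x -25 to +60 (open flat floor in front of it), stop wall 14 mm high at x = +60. Origin on the bench. One die stands in the press (same origin and axes); the others are parked on its right.
- press: fixed green gantry press over a die; posts y 52 to 76 mm either side, 50 deep; crossbeam x -20 to +20, 100 to 150 mm high, cap to 170. Round ram, 16 mm thick, on the origin's axis; its foot is over 45 mm high with lever up, about 31.5 down (just above a strap in the die). Origin on the bench under the ram; x from the open front (robot side) to the back, along the groove; z up.
- press_seat (a point): point on the groove's centre line at the foot of the stop wall of the die in the press, on the die floor (20 mm above the bench, 60 mm behind the ram's axis). The rounded tip of a fully home strap, at its underside, is here. Axes as the press.
- lever (a joint): press lever on its right (-y), pointing forward (-x), hinged about the press's y axis at press x = 0, y = -122 mm, 135 mm above the bench. Value in rad: 0 = fully up, 0.6 rad above level; 0.6 = fully down, level, at its end stop. Starts at 0 to 0.1, stays where left, takes 3 to 5 N at the crossbar and drives the ram down.
- lever_grip (a point): centre of the lever's black crossbar: round, 20 mm thick, 60 long, along the press's y axis, 140 mm from the hinge. Pushed from above it goes down and forward in an arc: fully up it is 116 mm in front of the hinge axis and 214 mm above the bench, fully down 140 mm in front and 135 mm above.
- rack: fixed wooden stock rack, 280 mm wide in y: floor 12 mm thick, x -30 to +95; roof x 0 to +98, 50 to 58 mm high; closed at back and sides. Origin on the bench under the roof's front edge; -x is its open front. Straps lie 78 mm apart in any order, rounded ends out to -x, overhanging the floor. The bench between rack and press is clear for laying a strap down.
- battery: tool battery, 75 x 70 x 61 mm, far side of the bench; loose bystander, leave where it is.
- radio: hand radio standing, 36 x 58 x 120 mm with a stub aerial to 180 mm; loose bystander, leave where it is.
- tape: tape measure, 68 x 36 x 62 mm, near the robot, in front of the press to the right; loose bystander, leave where it is.
- hammer: hammer lying on the far side; loose bystander, leave where it is.
- disc: flat cutting disc, 115 mm across, 6 mm thick, lying near the robot on the right; loose bystander, leave where it is.
- brush: brush with a wooden handle, lying near the robot on the left; loose bystander, leave where it is.
Things that resemble listed ones, but are neither listed nor needed, are in the scene too. Leave any green look-alike of the die_medium alone.

How it is judged:
By the outcome, as a careful person would: the job done as asked, in the order asked, and still so for the second after the job is handed in, with the robot touching nothing.
It also fails if it takes over 64 s, if anything falls off the work surface, if the arm or the gripper's body presses on something with over 40 N, if the wrist force passes 120 N, or if a joint passes its speed limit or range.

## Working session

There is one attempt and no reset: what is moved stays moved. The work goes in short steps, Python scripts to look and compute and a tool call to move; the robot and the scene stay as the last step left them, time stands still between calls to the robot, and variables do not carry over. Pictures are saved under pics/ and viewed, at most 11 in all, crops included, and the job is handed in when it is done.

Besides the shell and the picture viewer there is one more tool, called after "Emit:" in YAML: its name, and indented under it one key for each argument. drive_tool: Moves the arm, as the interface text tells. Its arguments: {"type":"object","properties":{"deltas":{"type":"array"},"claw":{"type":"number"}},"required":["deltas"]}

```bash
mkdir -p pics; ls
cat > h.py <<'E'
import numpy as np, cv2
from scipy.spatial.transform import Rotation as R
from bench import arm, get_image
def shot(n,save=None):
    d=get_image(n)
    if save: cv2.imwrite(save,cv2.cvtColor(np.asarray(d["img"]),cv2.COLOR_RGB2BGR))
    return d
def ray(d,u,v):
    r=R.from_quat(d["orientation"]).apply([(u-d["cx"])/d["fx"],(v-d["cy"])/d["fy"],1.])
    return np.array(d["eye"],float),r
def onz(d,u,v,z):
    e,r=ray(d,u,v); return e+r*(z-e[2])/r[2]
def proj(d,p):
    q=R.from_quat(d["orientation"]).inv().apply(np.array(p,float)-d["eye"])
    return d["fx"]*q[0]/q[2]+d["cx"],d["fy"]*q[1]/q[2]+d["cy"]
def tri(d1,a,d2,b):
    e1,r1=ray(d1,*a);e2,r2=ray(d2,*b)
    s=np.linalg.lstsq(np.c_[r1,-r2],e2-e1,rcond=None)[0]
    p,q=e1+r1*s[0],e2+r2*s[1]; return (p+q)/2,np.linalg.norm(p-q)
E
python3 - <<'E'
from h import *
import pickle
for n in("side","top"):
    d=shot(n,f"pics/{n}0.png"); pickle.dump(d,open(n+".pkl","wb"))
    print(n,d["fx"],d["cx"],d["cy"],d["eye"],d["orientation"])
print(arm.read_state())
E
```

```text
pics
side 421.32409448500147 317.94328879784604 208.9893946251878 [  481.58866385 -1231.94298546   810.48091977] [ 0.86888233 -0.03557617  0.01286889 -0.4935709 ]
top 384.07702118570313 312.87263567163023 200.405219914602 [ 491.49257832 -108.21601696 1130.97429817] [ 0.70676471 -0.70666122  0.02222433 -0.0248928 ]
{'clock': 0.1, 'joints': array([ 1.45457655e+00,  3.85472296e-01,  6.74382904e-03, -4.27200831e-04,
       -1.19397805e+00, -2.58602720e-01]), 'joint_vel': array([-0.00083922, -0.00070495,  0.00384753,  0.00262177, -0.00087926,
       -0.00095791]), 'joint_efforts': array([-3.60759541e-04, -3.93317521e+01,  1.88929993e+01,  4.19795975e+00,
       -2.57248859e-03,  5.17559116e-06]), 'position': array([228.61043556, 581.1270247 , 230.32926001]), 'ee_rot': array([ 9.82474703e-01, -1.86393420e-01, -1.30099025e-04,  9.66797252e-04]), 'contact_force': array([0.17495277, 0.08809495, 0.80443608]), 'wrist_torque': array([0.01252582, 0.015845  , 0.03401009]), 'grasp_force': 0.0, 'gripper_width': 85.28977885486523}
```

View pics/side0.png

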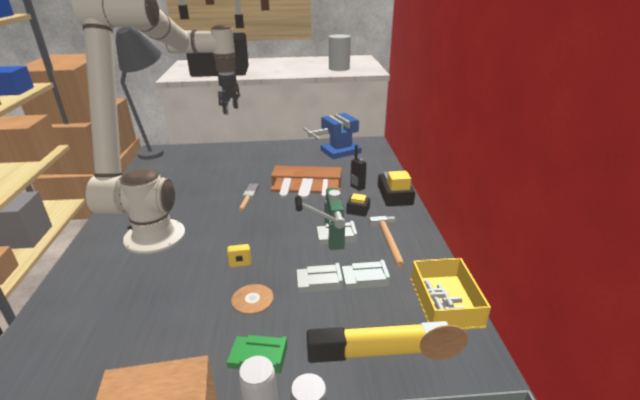

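View pics/top0.png

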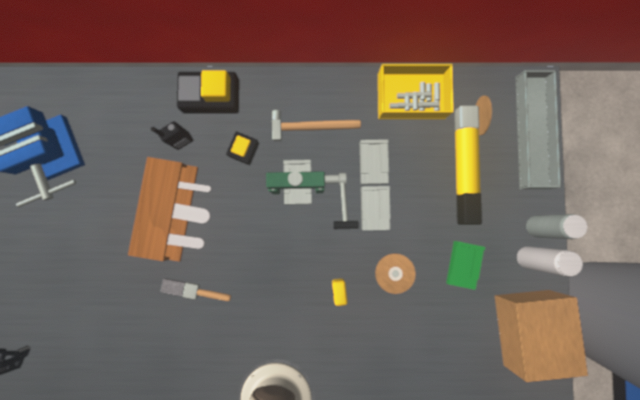

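The top view has +x up and +y left. The rack is at (165,210) with three straps pointing right, and their tips are at about (210,188), (209,215) and (203,243). The press is at (295,180), with its crossbar at (345,225) and the parked dies at (375,160) and (375,207). I need zooms next.

Run:
```python
import cv2,numpy as np
t=cv2.imread("pics/top0.png");s=cv2.imread("pics/side0.png")
a=cv2.resize(t[140:270,120:400],(800,371),interpolation=cv2.INTER_CUBIC)
cv2.imwrite("pics/z1.png",a)
b=cv2.resize(s[155:295,260:400],(600,600),interpolation=cv2.INTER_CUBIC)
cv2.imwrite("pics/z2.png",b)
```

```text
(no output)
```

View pics/z1.png

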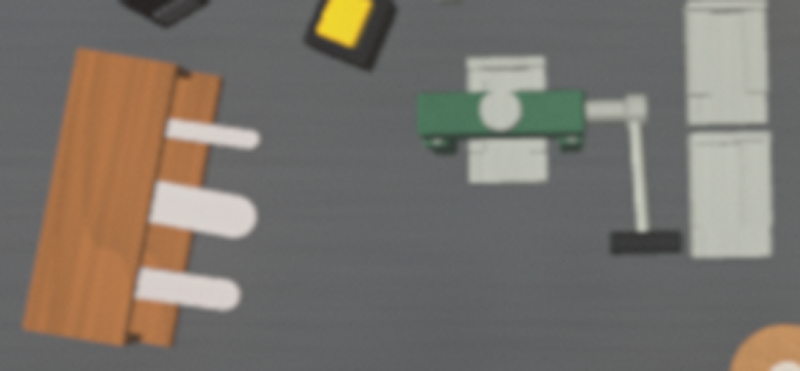

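View pics/z2.png

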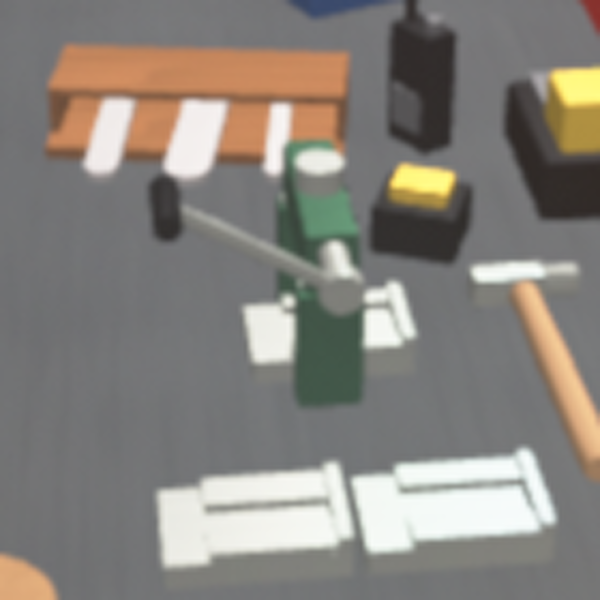

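The zooms show the groove lines faintly: the press die is at z1 (508,120), and the parked dies are at z1 (728,60) and (730,195). I'll boost the contrast on the dies.

Run:
```python
import cv2,numpy as np
t=cv2.imread("pics/top0.png",0);s=cv2.imread("pics/side0.png",0)
# average several frames for noise
from h import *
ts=[];ss=[]
for i in range(6):
    ts.append(get_image("top")["img"]);ss.append(get_image("side")["img"])
t=np.mean(ts,0)[...,::-1];s=np.mean(ss,0)[...,::-1]
cv2.imwrite("pics/tavg.png",t);cv2.imwrite("pics/savg.png",s)
def e(im,r,lo,hi,sz):
    g=im[r[0]:r[1],r[2]:r[3]].mean(2);g=np.clip((g-lo)/(hi-lo),0,1)*255
    return cv2.resize(g.astype(np.uint8),sz,interpolation=cv2.INTER_CUBIC)
for im,r in((t,(155,210,280,315)),(t,(135,235,355,395)),(s,(220,250,312,360)),(s,(255,295,290,395))):
    print(np.percentile(im[r[0]:r[1],r[2]:r[3]].mean(2),[50,80,99]))
A=e(t,(155,210,275,320),140,215,(400,300*400//400-0))
B=e(t,(135,235,350,400),140,215,(200,300))
C=e(s,(215,250,310,360),140,235,(400,280))
D=e(s,(255,295,292,392),140,235,(400,280))
c=np.zeros((600,800),np.uint8);c[:300,:400]=A;c[:300,420:620]=B;c[310:590,:400]=C;c[310:590,400:]=D
cv2.imwrite("pics/z3.png",c)
```

```text
[126.77777778 185.44444444 188.33333333]
[174.44444444 184.5        188.27833333]
[118.27777778 174.76666667 244.66666667]
[126.27777778 236.5        248.77777778][ WARN:0@7.883] global loadsave.cpp:1063 imwrite_ Unsupported depth image for selected encoder is fallbacked to CV_8U.
```

View pics/z3.png

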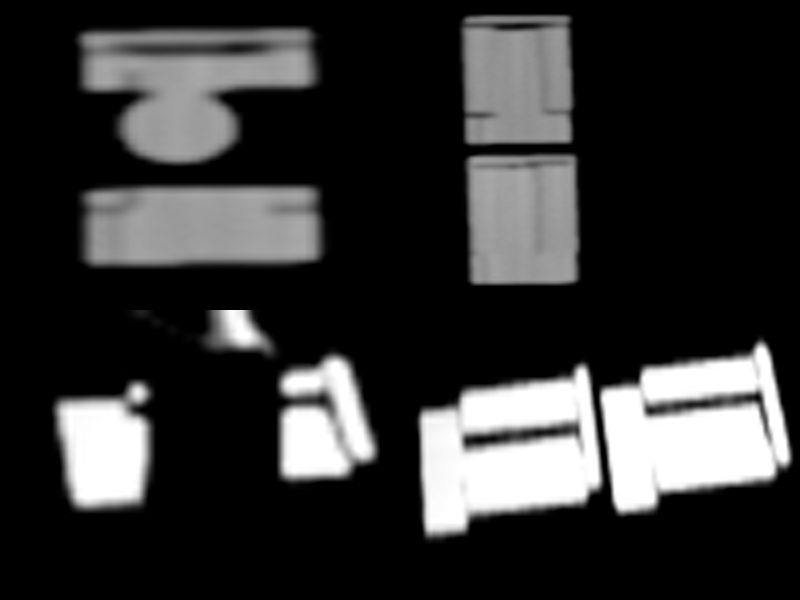

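The groove in the press die measures about 46 mm: its shoulder-front lines stop at z3 x≈140 and 268 of a die spanning 82–320. The parked dies look medium (upper) and narrow (lower), so I want the wide strap, which is the middle one in the rack. Next I'll measure poses.

```bash
cat > m.py <<'E'
from h import *
import pickle
T=pickle.load(open("top.pkl","rb"));S=pickle.load(open("side.pkl","rb"))
t=cv2.imread("pics/tavg.png").astype(int);s=cv2.imread("pics/savg.png").astype(int)
def blobs(im,roi,name,lo=135,sat=40):
    r0,r1,c0,c1=roi;g=im[r0:r1,c0:c1]
    m=((g.min(2)>lo)&(g.max(2)-g.min(2)<sat)).astype(np.uint8)
    cs,_=cv2.findContours(m,cv2.RETR_EXTERNAL,cv2.CHAIN_APPROX_NONE)
    out=[c[:,0]+[c0,r0] for c in cs if cv2.contourArea(c)>30]
    for c in out: print(name,cv2.contourArea(c.astype(np.int32)),c.min(0),c.max(0))
    return out
if __name__=="__main__":
    for c in blobs(t,(170,260,160,225),"topstrap"):
        for z in (22,):
            P=np.array([onz(T,*p,z)[:2] for p in c],np.float32)
            (cx,cy),(w,h),a=cv2.minAreaRect(P);b=cv2.boxPoints(((cx,cy),(w,h),a))
            print("rect",cx,cy,w,h,a);print(b.round(0).tolist())
    for c in blobs(s,(175,205,270,335),"sidestrap",150):
        P=np.array([onz(S,*p,22)[:2] for p in c],np.float32)
        print("rect",cv2.minAreaRect(P),"tip(min y)",P[P[:,1].argmin()])
    for c in blobs(t,(150,215,275,330),"die",150):
        r=cv2.minAreaRect(c.astype(np.float32));print(cv2.boxPoints(r).round(1).tolist())
    for im,d,roi,n in((t,T,(215,235,325,365),"bar"),(s,S,(190,218,290,308),"bar")):
        g=im[roi[0]:roi[1],roi[2]:roi[3]];m=(g.max(2)<50).astype(np.uint8)
        y,x=np.nonzero(m);print(n,m.sum(),x.mean()+roi[2],y.mean()+roi[0],x.min()+roi[2],x.max()+roi[2],y.min()+roi[0],y.max()+roi[0])
    g=t[160:210,255:340];m=((g[...,1]-g[...,2])>25).astype(np.uint8)
    c=max(cv2.findContours(m,0,1)[0],key=cv2.contourArea)+[255,160]
    print("green",cv2.minAreaRect(c),cv2.boxPoints(cv2.minAreaRect(c)).tolist())
    # die groove profile rows
    for r in (162,163,164,165,191,192,193,194,195): print(r,t[r,282:316].mean(1).astype(int).tolist())
    print(R.from_quat(arm.read_state()["ee_rot"]).as_matrix().round(3).tolist())
E
python3 m.py
```

```text
topstrap 351.5 [167 234] [203 248]
topstrap 496.5 [172 204] [209 223]
topstrap 178.5 [178 182] [210 191]
rect 448.301513671875 262.73370361328125 104.03034210205078 33.101497650146484 81.97843170166016
[[425.0, 214.0], [457.0, 209.0], [472.0, 312.0], [439.0, 317.0]]
rect 528.1278076171875 248.05506896972656 107.49603271484375 45.73146438598633 78.77822875976562
[[495.0, 200.0], [540.0, 191.0], [561.0, 296.0], [516.0, 305.0]]
rect 605.1068725585938 241.17144775390625 94.68482971191406 20.8533878326416 84.26991271972656
[[590.0, 195.0], [611.0, 193.0], [620.0, 287.0], [599.0, 289.0]]
sidestrap 60.5 [321 179] [327 195]
sidestrap 173.0 [298 178] [312 196]
sidestrap 115.0 [279 178] [290 195]
rect ((609.0142822265625, 257.4313049316406), (137.74510192871094, 20.54548454284668), 81.441650390625) tip(min y) [605.0583  188.98451]
rect ((532.8945922851562, 265.892578125), (156.73037719726562, 44.66273498535156), 78.93185424804688) tip(min y) [531.48505 188.19518]
rect ((451.9874267578125, 277.75091552734375), (147.7906494140625, 32.81063461303711), 80.48484802246094) tip(min y) [450.8073  204.09952]
die 346.0 [284 189] [310 203]
die 402.0 [284 160] [310 184]
[[284.0, 189.0], [310.0, 189.0], [310.0, 203.0], [284.0, 203.0]]
[[284.0, 160.0], [310.0, 160.0], [310.0, 184.0], [284.0, 184.0]]m.py:25: RuntimeWarning: Mean of empty slice.
  y,x=np.nonzero(m);print(n,m.sum(),x.mean()+roi[2],y.mean()+roi[0],x.min()+roi[2],x.max()+roi[2],y.min()+roi[0],y.max()+roi[0])
  ret = ret.dtype.type(ret / rcount)
Traceback (most recent call last):
  File "m.py", line 25, in <module>
    y,x=np.nonzero(m);print(n,m.sum(),x.mean()+roi[2],y.mean()+roi[0],x.min()+roi[2],x.max()+roi[2],y.min()+roi[0],y.max()+roi[0])
                                                                      ~~~~~^^
ValueError: zero-size array to reduction operation minimum which has no identity
```

```bash
sed -i 's/g.max(2)<50/g.max(2)<62/' m.py
python3 - <<'E'
import cv2
t=cv2.imread("pics/tavg.png");s=cv2.imread("pics/savg.png")
print(t[225,330:360].max(1),t[215:236,345].max(1));print(s[190:218,298].max(1),s[203,290:310].max(1))
E
python3 m.py 2>&1| tail -16
```

```text
[100 100  96  81  65  59  58  59  58  58  58  58  59  58  58  59  59  59
  59  58  59  59  59  59  59  59  59  63  74  90] [177 179 182 184 182 161 110  65  57  59  59  57  56  66  86  98 102 102
 102 103 102]
[172 173 190 199 182 127  77  63  62  62  63  64  64  64  64  60  53  51
  51  51  58  92 116 118 118 118 118 118] [118 118 118 116 105  77  57  58  64  65  62  78 126 148 141 129 124 120
 118 118]
die 402.0 [284 160] [310 184]
[[284.0, 189.0], [310.0, 189.0], [310.0, 203.0], [284.0, 203.0]]
[[284.0, 160.0], [310.0, 160.0], [310.0, 184.0], [284.0, 184.0]]
bar 129 345.5348837209302 224.5581395348837 335 356 222 227
bar 44 297.8636363636364 204.86363636363637 296 301 197 210
green ((278.0, 179.5), (13.0, 24.0), 90.0) [[266.0, 173.0], [290.0, 173.0], [290.0, 186.0], [266.0, 186.0]]
162 [114, 145, 172, 182, 184, 181, 178, 176, 177, 176, 176, 176, 176, 175, 175, 175, 175, 174, 172, 170, 169, 169, 170, 174, 176, 177, 176, 168, 147, 120, 105, 102, 102, 102]
163 [112, 140, 165, 177, 178, 172, 167, 164, 161, 160, 160, 160, 160, 160, 160, 161, 160, 158, 153, 150, 150, 152, 157, 165, 171,
[... 631 characters left out ...]
5, 185, 185, 186, 186, 186, 186, 186, 186, 187, 187, 186, 183, 180, 180, 180, 175, 160, 132, 109, 102, 100, 92]
193 [103, 119, 149, 169, 174, 173, 174, 179, 184, 186, 185, 185, 185, 185, 186, 186, 186, 186, 186, 186, 186, 187, 185, 180, 176, 175, 176, 172, 159, 133, 110, 103, 100, 96]
194 [102, 120, 153, 174, 178, 177, 179, 184, 187, 187, 185, 185, 185, 185, 185, 186, 186, 186, 185, 186, 186, 187, 186, 183, 182, 183, 183, 181, 169, 142, 113, 101, 101, 99]
195 [103, 122, 157, 179, 183, 182, 183, 186, 187, 187, 186, 185, 186, 185, 185, 186, 186, 185, 185, 186, 186, 187, 188, 187, 187, 187, 188, 187, 175, 146, 114, 101, 99, 100]
[[0.931, -0.366, -0.0], [-0.366, -0.931, 0.0], [-0.0, -0.0, -1.0]]
```

```bash
cat > p.py <<'E'
from m import *
g=t.mean(2)
def cross(line,lev=143):   # first subpixel crossings
    a=np.asarray(line,float)-lev;i=np.nonzero(a[:-1]*a[1:]<0)[0];return i+a[i]/(a[i]-a[i+1])
C=[];L=[]
for r,z in [(k,28) for k in (164,165,166,167,168,169)]+[(k,20) for k in (195,196,197,198,199,200)]:
    x=cross(g[r,278:318]);l,rr=x[0]+278,x[-1]+278
    A,B=onz(T,l,r,z),onz(T,rr,r,z);C.append((A+B)[:2]/2);L.append(np.linalg.norm(A-B))
C=np.array(C);k=np.polyfit(C[:,0],C[:,1],1);print("width",np.round(L,1),"axis dy/dx",k[0],"deg",np.degrees(np.arctan(k[0])));print(C.round(1).tolist())
F=[];Bk=[]
for c in range(288,308,2):
    f=cross(g[195:212,c]);b=cross(g[150:163,c])
    F.append(onz(T,c,f[0]+195,20)[:2]);Bk.append(onz(T,c,b[-1]+150,34)[:2])
F=np.array(F);Bk=np.array(Bk)
print("front x",F.mean(0),"slope dx/dy",np.polyfit(F[:,1],F[:,0],1)[0],"back",Bk.mean(0),np.polyfit(Bk[:,1],Bk[:,0],1)[0])
print("bar",tri(T,(345.5,224.7),S,(298.3,203.8)))
print("cornerR",tri(T,(310.8,203.2),S,(319.5,239.5)),"cornerL",tri(T,(283.7,203.2),S,(316.7,226.2)))
# strap tips
for n,a,b in (("wide",(209.3,215),(301.5,196)),):
    print(n,tri(T,a,S,b))
# strap centerline wide: per-column edges in top
Q=[];W=[]
for c in range(177,200,2):
    x=cross(g[198:230,c],(g[204:220,c].max()+95)/2)
    A,B=onz(T,c,x[0]+198,22),onz(T,c,x[-1]+198,22);Q.append((A+B)[:2]/2);W.append(np.linalg.norm(A-B))
Q=np.array(Q);q=np.polyfit(Q[:,1],Q[:,0],1);print(q,"deg",90-np.degrees(np.arctan(q[0])),"x@y=190,250",np.polyval(q,[190,250]),np.round(W,1))
x=cross(g[215,195:225],140);print("tip col",x+195,onz(T,x[-1]+195,215,20))
E
python3 p.py | grep -v topstr
```

```text
width [77.6 78.2 78.7 79.1 79.3 79.2 79.9 79.9 79.9 80.  80.  80.1] axis dy/dx 0.015862387809715668 deg 0.9087716593111774
[[670.8, -57.5], [667.9, -57.5], [665.0, -57.5], [662.0, -57.6], [659.1, -57.7], [656.2, -57.7], [581.4, -58.9], [578.5, -59.0], [575.5, -59.0], [572.6, -59.0], [569.7, -59.0], [566.8, -59.0]]
front x [556.86010708 -58.01403065] slope dx/dy -0.0186877759594352 back [682.87966625 -58.26301227] -0.02029272068351362
bar (array([ 495.1787628 , -183.30424645,  203.87722818]), np.float64(0.8886861082003268))
cornerR (array([559.55171812, -98.01342616,  15.31863833]), np.float64(3.4863347843637875)) cornerL (array([557.75926322, -19.17139636,  16.42171659]), np.float64(0.04478465352677704))
wide (array([518.84039602, 196.17003719,  18.61309894]), np.float64(8.990526221885906))
[1.87644980e-01 4.81382337e+02] deg 79.37232033482778 x@y=190,250 [517.03488279 528.29358156] [46.3 46.2 46.1 46.3 46.  45.4 44.9 44.4 44.7 44.6 44.9 44.8]
tip col [209.61983471] [523.29778115 194.85877134  20.        ]
```

The groove measures 47 mm against the strap's 42, so the wide strap is confirmed. The press origin is at about (612, -58) with yaw about 1°. The wide strap's rounded tip is at (518.5, 194.5), and its axis runs at 79.4°. I'm moving above the grasp point.

Emit:
drive_tool:
  deltas:
    - [[3.38,1.86,0],[0,0,0]]
    - [[3.38,1.86,0],[0,0,0]]
    - [[3.38,1.86,0],[0,0,0]]
    - [[3.38,1.86,0],[0,0,0]]
    - [[3.38,1.86,0],[0,0,0]]
    - [[3.38,1.86,0],[0,0,0]]
    - [[3.38,1.86,0],[0,0,0]]
    - [[3.38,1.86,0],[0,0,0]]
    - [[3.38,1.86,0],[0,0,0]]
    - [[3.38,1.86,0],[0,0,0]]
    - [[3.38,1.86,0],[0,0,0]]
    - [[3.38,1.86,0],[0,0,0]]
  claw: 6.4

```text
clock: 1.9
position: [525.4, 224.1, 231.6]
ee_rot: [0.983, -0.186, 0.0, -0.0]
contact_force: [0.5, 1.0, -0.1]
gripper_width: 63.6
grasp_force: 0.0
```

Emit:
drive_tool:
  deltas:
    - [[0,0,0],[0,0,7.9]]
    - [[0,0,0],[0,0,7.9]]
    - [[0,0,0],[0,0,7.9]]
    - [[0,0,0],[0,0,7.9]]
    - [[0,0,0],[0,0,7.9]]
    - [[0,0,0],[0,0,7.9]]
    - [[0,0,0],[0,0,7.9]]
    - [[0,0,0],[0,0,7.9]]
    - [[0,0,0],[0,0,7.9]]
    - [[0,0,0],[0,0,7.9]]
    - [[0,0,0],[0,0,0]]

```text
clock: 3.0
position: [524.5, 225.4, 231.4]
ee_rot: [-0.64, 0.769, 0.0, 0.0]
contact_force: [-0.3, 0.6, 0.5]
gripper_width: 63.9
grasp_force: 0.0
```

```bash
cat >> h.py <<'E'
def go(x,y,z,yaw):
    s=arm.read_state();r=R.from_quat(s["ee_rot"])
    g=R.from_matrix(np.array([[np.cos(yaw),np.sin(yaw),0],[np.sin(yaw),-np.cos(yaw),0],[0,0,-1]]))
    print("clock",s["clock"],"pos",s["position"].round(1),"yaw",np.degrees(np.arctan2(r.as_matrix()[1,0],r.as_matrix()[0,0])).round(2),"F",s["contact_force"].round(1),"w",round(s["gripper_width"],1))
    print("shift cm",(r.inv().apply(np.array([x,y,z])-s["position"])/10).round(2),"turn deg",np.degrees((r.inv()*g).as_rotvec()).round(2))
E
python3 -c "
from h import *
go(524.2,225,90,np.radians(-100.6))"
```

```text
clock 3.0 pos [524.5 225.4 231.4] yaw -100.46 F [-0.3  0.6  0.5] w 63.9
shift cm [ 0.05  0.02 14.14] turn deg [-0.    0.01  0.14]
```

Emit:
drive_tool:
  deltas:
    - [[0,0,3],[0,0,0]]
    - [[0,0,4],[0,0,0]]
    - [[0,0,4],[0,0,0]]
    - [[0,0,4],[0,0,0]]
    - [[0,0,3],[0,0,0]]
    - [[0,0,2],[0,0,0]]
    - [[0,0,1],[0,0,0]]
    - [[0,0,1],[0,0,0]]
    - [[0,0,0.7],[0,0,0]]
    - [[0,0,0],[0,0,0]]

```text
clock: 4.0
position: [524.4, 225.4, 4.1]
ee_rot: [-0.64, 0.769, 0.0, -0.0]
contact_force: [0.5, -1.0, -0.6]
gripper_width: 63.8
grasp_force: 0.0
```

Run:
```python
from h import *
go(524.2,225,4,np.radians(-100.6))
d=get_image("top");d2=get_image("side")
a=cv2.resize(d["img"][170:260,150:240],(500,500),interpolation=cv2.INTER_CUBIC)
b=cv2.resize(d2["img"][150:215,265:345],(300*80//65,300),interpolation=cv2.INTER_CUBIC)[:,:300]
b=np.vstack([b,np.zeros((200,300,3),np.uint8)])
cv2.imwrite("pics/g1.png",np.hstack([a,b])[...,::-1])
```

```text
clock 4.0 pos [524.4 225.4   4.1] yaw -100.44 F [ 0.5 -1.  -0.6] w 63.8
shift cm [0.04 0.02 0.01] turn deg [ 0.01 -0.01  0.16]
```

View pics/g1.png

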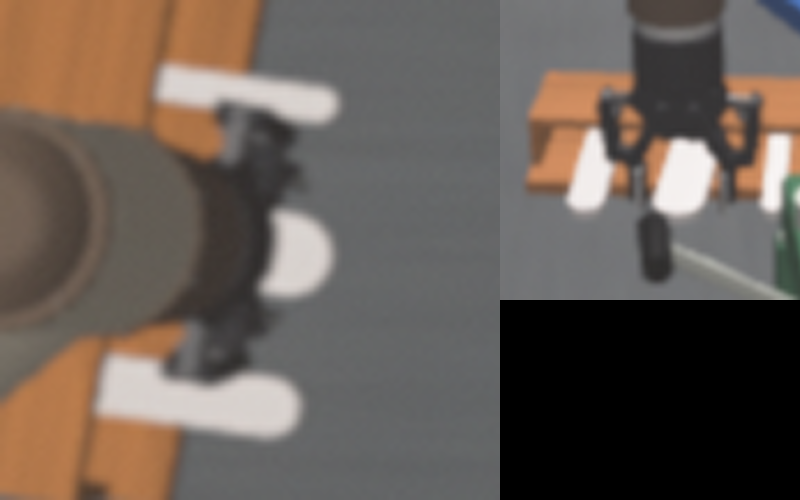

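The fingers straddle the wide strap, whose tip shows at (330,255) in the crop, and both neighbours are clear. Closing now.

Emit:
drive_tool:
  deltas:
    - [[0,0,0],[0,0,0]]
    - [[0,0,0],[0,0,0]]
    - [[0,0,0],[0,0,0]]
    - [[0,0,0],[0,0,0]]
    - [[0,0,0],[0,0,0]]
    - [[0,0,0],[0,0,0]]
  claw: 3.6

```text
clock: 4.7
position: [524.8, 225.6, 5.1]
ee_rot: [-0.64, 0.769, -0.0, 0.001]
contact_force: [-1.8, -0.8, 6.0]
gripper_width: 40.5
grasp_force: 62.3
```

Emit:
drive_tool:
  deltas:
    - [[0,0,-0.2],[0,0,0]]
    - [[0,0,-0.3],[0,0,0]]
    - [[0.4,0,0],[0,0,0]]
    - [[1,0,0],[0,0,0]]
    - [[1.5,0,0],[0,0,0]]
    - [[2,0,0],[0,0,0]]
    - [[2,0,0],[0,0,0]]
    - [[2,0,0],[0,0,0]]
    - [[2,0,0],[0,0,0]]
    - [[2,0,0],[0,0,0]]
    - [[1,0,0],[0,0,0]]
    - [[0,0,0],[0,0,0]]

```text
clock: 5.9
position: [498.7, 87.0, 9.3]
ee_rot: [-0.639, 0.769, 0.0, -0.0]
contact_force: [0.4, -0.2, -1.8]
gripper_width: 40.9
grasp_force: 61.4
```

Emit:
drive_tool:
  deltas:
    - [[0,0,-1],[0,0,0]]
    - [[0,0,-2],[0,0,0]]
    - [[0,0,-2],[0,0,-3]]
    - [[0,0,0],[0,0,-7]]
    - [[0,0,0],[0,0,-7]]
    - [[0,0,0],[0,0,-7]]
    - [[0,0,0],[0,0,-7]]
    - [[0,0,0],[0,0,-7]]
    - [[0,0,0],[0,0,-7]]
    - [[0,0,0],[0,0,-7]]
    - [[0,0,0],[0,0,-7]]
    - [[0,0,0],[0,0,-7]]

```text
clock: 7.1
position: [500.1, 90.0, 60.2]
ee_rot: [0.956, -0.293, 0.001, -0.001]
contact_force: [0.4, -0.8, -1.9]
gripper_width: 40.7
grasp_force: 61.3
```

Emit:
drive_tool:
  deltas:
    - [[0,0,0],[0,0,-7]]
    - [[0,0,0],[0,0,-7]]
    - [[0,0,0],[0,0,-7]]
    - [[0,0,0],[0,0,-7]]
    - [[0,0,0],[0,0,-5]]
    - [[0,0,0],[0,0,-2.5]]
    - [[0,0,0],[0,0,0]]

```text
clock: 7.8
position: [500.1, 89.9, 60.2]
ee_rot: [1.0, 0.01, 0.001, -0.0]
contact_force: [0.1, 0.3, -1.6]
gripper_width: 40.7
grasp_force: 61.3
```

```bash
python3 -c "
from h import *
go(520,105,8,np.radians(1.05))
d=shot('side','pics/s1.png')
cv2.imwrite('pics/s1c.png',cv2.resize(d['img'][130:250,220:380],(800,600),interpolation=cv2.INTER_CUBIC)[...,::-1])"
```

```text
clock 7.8 pos [500.1  89.9  60.2] yaw 1.1 F [ 0.1  0.3 -1.6] w 40.7
shift cm [ 2.01 -1.47  5.22] turn deg [-0.05 -0.12  0.05]
```

View pics/s1c.png

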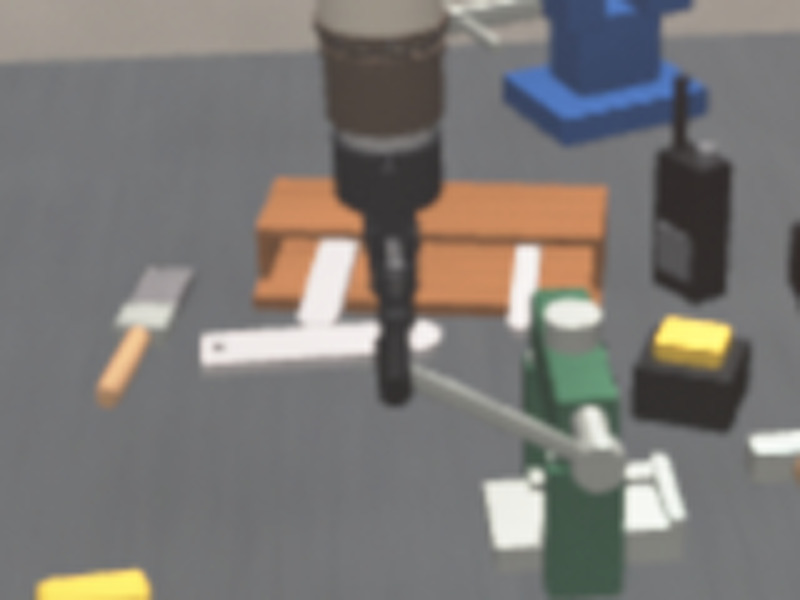

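The strap is held level along +x, with its dotted square end at crop (217,347), and the other two straps are untouched. I'll lay it down at about (520,105).

Emit:
drive_tool:
  deltas:
    - [[0.5,-0.5,1],[0,0,0]]
    - [[0.8,-0.5,1.5],[0,0,0]]
    - [[0.7,-0.5,1.5],[0,0,0]]
    - [[0,0,0.8],[0,0,0]]
    - [[0,0,0.5],[0,0,0]]
    - [[0,0,0.3],[0,0,0]]
    - [[0,0,0.2],[0,0,0]]
    - [[0,0,0],[0,0,0]]

```text
clock: 8.65
position: [518.9, 104.0, 1.5]
ee_rot: [1.0, 0.009, 0.0, -0.0]
contact_force: [0.3, 0.3, -1.9]
gripper_width: 40.4
grasp_force: 61.4
```

Emit:
drive_tool:
  deltas:
    - [[0,0,0.15],[0,0,0]]
    - [[0,0,0.15],[0,0,0]]
    - [[0,0,0],[0,0,0]]

```text
clock: 8.95
position: [519.2, 104.2, -1.3]
ee_rot: [1.0, 0.009, 0.0, -0.0]
contact_force: [0.1, 0.3, 0.6]
gripper_width: 40.6
grasp_force: 62.6
```

Emit:
drive_tool:
  deltas:
    - [[0,0,0.15],[0,0,0]]
    - [[0,0,0],[0,0,0]]

```text
clock: 9.15
position: [519.2, 104.2, -1.4]
ee_rot: [1.0, 0.009, 0.0, 0.0]
contact_force: [-4.0, -0.4, 11.3]
gripper_width: 40.1
grasp_force: 68.7
```

Emit:
drive_tool:
  deltas:
    - [[0,0,-0.1],[0,0,0]]
    - [[0,0,0],[0,0,0]]
    - [[0,0,0],[0,0,0]]
    - [[0,0,0],[0,0,0]]
    - [[0,0,0],[0,0,0]]
  claw: 6.4

```text
clock: 9.65
position: [518.9, 104.0, -2.4]
ee_rot: [1.0, 0.009, -0.0, 0.0]
contact_force: [-0.4, -0.2, -0.4]
gripper_width: 64.0
grasp_force: 0.0
```

Emit:
drive_tool:
  deltas:
    - [[0,0,-2],[0,0,0]]
    - [[0,0,-3],[0,0,0]]
    - [[-2,0,-3],[0,0,0]]
    - [[-3,0,0],[0,0,0]]
    - [[-3,0,0],[0,0,0]]
    - [[-2,0,0],[0,0,0]]
    - [[-0.6,0,0],[0,0,0]]
    - [[0,0,0],[0,0,0]]

```text
clock: 10.45
position: [412.9, 102.4, 78.1]
ee_rot: [1.0, 0.009, 0.0, -0.0]
contact_force: [-0.1, 0.6, 0.5]
gripper_width: 64.4
grasp_force: 0.0
```

Run:
```python
from h import *
d=shot("top");s=shot("side")
print([proj(d,p) for p in((552,105,10),(382,105,10))],[proj(s,p) for p in((552,105,10),(382,105,10))])
for n,q,c in(("top",d,(proj(d,(467,105,10)))),("side",s,proj(s,(467,105,10)))):
    g=q["img"].astype(int);m=((g.min(2)>140)&(g.max(2)-g.min(2)<40)).astype(np.uint8)
    for k in cv2.findContours(m,0,1)[0]:
        if cv2.contourArea(k)>40 and abs(k[:,0].mean(0)-c).max()<40:
            P=np.array([onz(q,*p,10)[:2] for p in k[:,0]],np.float32);r=cv2.minAreaRect(P)
            print(n,cv2.contourArea(k),r,"tip",P[P[:,0].argmax()],"tail",P[P[:,0].argmin()])
x0,y0=map(int,proj(d,(467,105,10)))
a=cv2.resize(d["img"][y0-50:y0+50,x0-50:x0+50],(400,400),interpolation=cv2.INTER_CUBIC)
x0,y0=map(int,proj(s,(467,105,10)))
b=cv2.resize(s["img"][y0-50:y0+50,x0-50:x0+50],(400,400),interpolation=cv2.INTER_CUBIC)
cv2.imwrite("pics/l1.png",np.hstack([a,b])[...,::-1])
go(413,104,4,np.radians(1.05))
```

```text
[(np.float64(241.42083484704648), np.float64(205.2863500985779)), (np.float64(240.67740081497948), np.float64(263.9229693651512))] [(np.float64(312.75223821544154), np.float64(209.44523303536894)), (np.float64(266.64093793076546), np.float64(211.71796474527898))]
top 608.0 ((487.35150146484375, 103.95000457763672), (131.1880645751953, 43.73242950439453), 0.7997438907623291) tip [552.839    100.388596] tail [422.06076  92.95932]
side 143.5 ((573.757080078125, -42.628231048583984), (91.48480224609375, 41.50966262817383), 84.55162811279297) tip [598.7613      0.9368726] tail [555.6217   -14.176815]
side 271.5 ((464.239990234375, 97.740478515625), (167.98922729492188, 56.74683380126953), 2.9406092166900635) tip [548.53015  94.14257] tail [379.4855   110.376755]
side 90.5 ((308.681884765625, 287.1141357421875), (94.86276245117188, 42.4407844543457), 82.91267395019531) tip [335.5923  331.56485] tail [283.7765 258.79  ]
side 61.5 ((610.369140625, 276.2148742675781), (147.69577026367188, 20.858184814453125), 81.441650390625) tip [627.6675  348.29105] tail [591.9704  220.25795]
side 121.0 ((451.5307312011719, 296.7981872558594), (157.7918243408203, 34.596656799316406), 80.48486328125) tip [472.59573 373.2639 ] tail [426.66568 253.0945 ]
clock 10.55 pos [414.2 102.8  78. ] yaw 1.05 F [-0.4  0.9  0.4] w 63.8
shift cm [-0.13 -0.12  7.4 ] turn deg [-0.03 -0.07  0.  ]
```

View pics/l1.png

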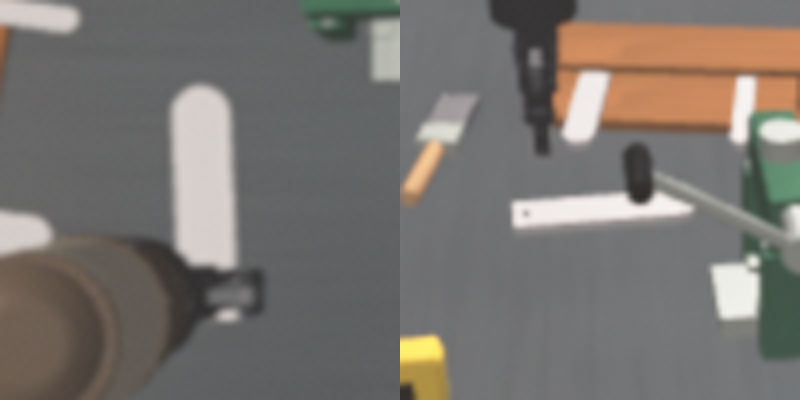

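The strap lies flat on the bench, spanning x ≈ 381–551 at y ≈ 103.5 with yaw about 1°. I'll regrasp it near the square end.

Emit:
drive_tool:
  deltas:
    - [[0,-0.1,2],[0,0,0]]
    - [[0,0,2.5],[0,0,0]]
    - [[0,0,2],[0,0,0]]
    - [[0,0,1],[0,0,0]]
    - [[0,0,0.3],[0,0,0]]
    - [[0,0,0],[0,0,0]]

```text
clock: 11.15
position: [413.5, 103.3, -0.4]
ee_rot: [1.0, 0.009, -0.0, 0.0]
contact_force: [0.2, -0.0, -0.4]
gripper_width: 64.2
grasp_force: 0.0
```

Emit:
drive_tool:
  deltas:
    - [[0,0,0],[0,0,0]]
    - [[0,0,0],[0,0,0]]
    - [[0,0,0],[0,0,0]]
    - [[0,0,0],[0,0,0]]
    - [[0,0,0],[0,0,0]]
    - [[0,0,0],[0,0,0]]
  claw: 3.6

```text
clock: 11.75
position: [413.4, 103.4, 0.9]
ee_rot: [1.0, 0.009, 0.001, -0.0]
contact_force: [-1.7, -1.1, 6.5]
gripper_width: 39.6
grasp_force: 60.7
```

Emit:
drive_tool:
  deltas:
    - [[0,0,-1],[0,0,0]]
    - [[0,0,-2],[0,0,0]]
    - [[0,1,-2],[0,0,0]]
    - [[0.2,2,-0.5],[0,0,0]]
    - [[0.3,3,0],[0,0,0]]
    - [[0.3,3,0],[0,0,0]]
    - [[0.3,3,0],[0,0,0]]
    - [[0.3,2.5,0],[0,0,0]]
    - [[0,1.5,0],[0,0,0]]
    - [[0,0.5,0],[0,0,0]]
    - [[0,0,0],[0,0,0]]

```text
clock: 12.85
position: [429.7, -61.9, 55.2]
ee_rot: [1.0, 0.008, 0.0, -0.0]
contact_force: [-0.1, 1.1, -2.1]
gripper_width: 39.8
grasp_force: 60.9
```

```bash
cat > tip.py <<'E'
from h import *
d=shot("top");s=shot("side")
st=arm.read_state();print(st["position"].round(1))
g=d["img"].astype(float).mean(2)
zt=st["position"][2]+9.5
u0,v0=proj(d,(st["position"][0]+137.5,st["position"][1],zt));print("exp tip",u0,v0)
P=[]
for r in range(int(v0)+10,int(v0)+34,2):
    l=g[r,int(u0)-16:int(u0)+17]-145;i=np.nonzero(l[:-1]*l[1:]<0)[0]
    if len(i)>=2:
        x=i+l[i]/(l[i]-l[i+1])+int(u0)-16
        A,B=onz(d,x[0],r,zt),onz(d,x[-1],r,zt);P.append(np.r_[(A+B)[:2]/2,np.linalg.norm(A-B)])
P=np.array(P);print(P.round(1).tolist());k=np.polyfit(P[:,0],P[:,1],1);print("yaw",np.degrees(np.arctan(k[0])),"y at x=535,612,672",np.polyval(k,[535,612,672]))
c=g[int(v0)-12:int(v0)+12,int(round(u0))]-145;i=np.nonzero(c[:-1]*c[1:]<0)[0];print("tip",[onz(d,u0,int(v0)-12+j+c[j]/(c[j]-c[j+1]),zt)[:2].round(1).tolist() for j in i])
u1,v1=map(int,proj(s,(st["position"][0]+60,st["position"][1],zt)))
cv2.imwrite("pics/t_%.0f.png"%(st["clock"]*10),cv2.resize(s["img"][v1-50:v1+50,u1-70:u1+70],(700,500),interpolation=cv2.INTER_CUBIC)[...,::-1])
E
python3 tip.py; ls pics/t_*
```

```text
[429.9 -61.1  55.1]
exp tip 297.40379301845417 198.7059764670642
[[541.5, -59.7, 44.2], [535.9, -59.7, 44.2], [530.4, -59.8, 44.1], [524.8, -59.7, 44.1], [519.3, -59.8, 44.1], [513.7, -59.8, 44.1], [508.2, -59.8, 44.1], [502.7, -59.7, 44.0], [497.1, -59.8, 44.1], [491.6, -59.8, 44.0], [486.1, -59.7, 44.1], [480.5, -59.9, 44.2]]
yaw 0.10769062738064461 y at x=535,612,672 [-59.71873222 -59.57400623 -59.46123274]
tip [[595.8, -61.0]]
pics/t_130.png
```

View pics/t_130.png

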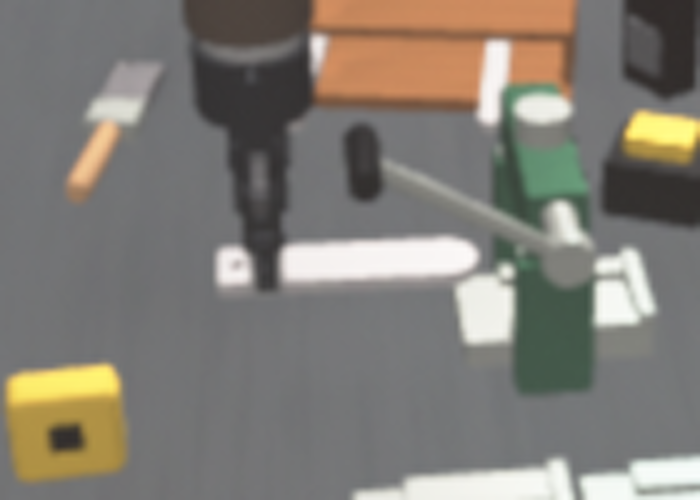

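The strap is level and aligned with the die, with its tip at crop (478,258). A small correction, then lower it and start the insertion.

Emit:
drive_tool:
  deltas:
    - [[0,0.1,0.5],[0,0,-0.7]]
    - [[0,0,1],[0,0,0]]
    - [[0,0,1],[0,0,0]]
    - [[0,0,0.5],[0,0,0]]
    - [[0,0,0],[0,0,0]]
    - [[0.8,0,0],[0,0,0]]
    - [[0.8,0,0],[0,0,0]]
    - [[0.8,0,0],[0,0,0]]
    - [[0.8,0,0],[0,0,0]]
    - [[0,0,0],[0,0,0]]

```text
clock: 13.95
position: [463.9, -61.4, 25.1]
ee_rot: [1.0, 0.015, 0.001, -0.0]
contact_force: [-0.6, 0.3, -1.1]
gripper_width: 40.2
grasp_force: 60.9
```

```bash
python3 -c "
from h import *
go(534.8,-59.7,23,np.radians(1.05))"
```

```text
clock 13.95 pos [463.9 -61.4  25.1] yaw 1.73 F [-0.6  0.3 -1.1] w 40.2
shift cm [7.09 0.05 0.22] turn deg [-0.01 -0.13  0.68]
```

Emit:
drive_tool:
  deltas:
    - [[0.8,0.01,0],[0,0,0]]
    - [[0.8,0.01,0],[0,0,0]]
    - [[0.8,0.01,0],[0,0,0]]
    - [[0.8,0.01,0],[0,0,0]]
    - [[0.8,0.01,0],[0,0,0]]
    - [[0.8,0.01,0],[0,0,0]]
    - [[0,0,0],[0,0,0]]

```text
clock: 14.65
position: [511.5, -60.6, 24.8]
ee_rot: [1.0, 0.015, 0.001, -0.0]
contact_force: [0.2, -0.4, -1.9]
gripper_width: 40.2
grasp_force: 60.9
```

Emit:
drive_tool:
  deltas:
    - [[0,0,0.1],[0,0,0]]
    - [[0,0,0.1],[0,0,0]]
    - [[0,0,0],[0,0,0]]

```text
clock: 14.95
position: [509.3, -60.8, 22.6]
ee_rot: [1.0, 0.015, -0.0, 0.0]
contact_force: [-0.1, 0.2, -1.0]
gripper_width: 40.2
grasp_force: 60.9
```

Emit:
drive_tool:
  deltas:
    - [[0.4,0,0.1],[0,0,0]]
    - [[0.4,0,0],[0,0,0]]
    - [[0,0,0],[0,0,0]]

```text
clock: 15.25
position: [519.0, -60.4, 21.9]
ee_rot: [1.0, 0.015, 0.001, -0.0]
contact_force: [0.1, -0.2, -1.8]
gripper_width: 40.0
grasp_force: 61.0
```

Emit:
drive_tool:
  deltas:
    - [[0,0,0.1],[0,0,0]]
    - [[0,0,0],[0,0,0]]

```text
clock: 15.45
position: [518.5, -60.4, 21.0]
ee_rot: [1.0, 0.015, 0.001, -0.0]
contact_force: [0.9, 1.3, -1.4]
gripper_width: 39.9
grasp_force: 61.0
```

Emit:
drive_tool:
  deltas:
    - [[0.4,0,0],[0,0,0]]
    - [[0.4,0,0],[0,0,0]]
    - [[0.3,0,0],[0,0,0]]
    - [[0,0,0],[0,0,0]]

```text
clock: 15.85
position: [529.4, -60.3, 20.9]
ee_rot: [1.0, 0.015, 0.0, 0.0]
contact_force: [-2.4, -1.3, 2.1]
gripper_width: 40.2
grasp_force: 61.4
```

Emit:
drive_tool:
  deltas:
    - [[0.2,0,0],[0,0,0]]
    - [[0,0,0],[0,0,0]]

```text
clock: 16.05
position: [530.4, -60.2, 20.9]
ee_rot: [1.0, 0.015, -0.001, 0.0]
contact_force: [-4.3, -1.2, 5.1]
gripper_width: 39.8
grasp_force: 61.7
```

Emit:
drive_tool:
  deltas:
    - [[0.2,0,0],[0,0,0]]
    - [[0,0,0],[0,0,0]]

```text
clock: 16.25
position: [532.4, -60.2, 20.9]
ee_rot: [1.0, 0.015, -0.001, 0.0]
contact_force: [-4.6, -0.4, 4.6]
gripper_width: 39.9
grasp_force: 61.7
```

Emit:
drive_tool:
  deltas:
    - [[0.15,0,0],[0,0,0]]
    - [[0,0,0],[0,0,0]]

```text
clock: 16.45
position: [532.7, -60.2, 20.9]
ee_rot: [1.0, 0.015, -0.002, 0.0]
contact_force: [-6.3, 0.1, 7.5]
gripper_width: 40.1
grasp_force: 61.9
```

Emit:
drive_tool:
  deltas:
    - [[0.15,0,0],[0,0,0]]
    - [[0,0,0],[0,0,0]]

```text
clock: 16.65
position: [532.7, -60.2, 20.8]
ee_rot: [1.0, 0.015, -0.003, 0.0]
contact_force: [-9.6, 2.4, 10.3]
gripper_width: 40.2
grasp_force: 62.3
```

Emit:
drive_tool:
  deltas:
    - [[0.15,0,0],[0,0,0]]
    - [[0,0,0],[0,0,0]]

```text
clock: 16.85
position: [532.7, -60.2, 20.8]
ee_rot: [1.0, 0.015, -0.005, 0.0]
contact_force: [-12.8, 1.9, 14.2]
gripper_width: 40.0
grasp_force: 62.6
```

Emit:
drive_tool:
  deltas:
    - [[-0.3,0,0],[0,0,0]]
    - [[0,0,0],[0,0,0]]

```text
clock: 17.05
position: [532.7, -60.2, 20.8]
ee_rot: [1.0, 0.015, -0.002, 0.0]
contact_force: [-6.2, 1.2, 7.5]
gripper_width: 40.2
grasp_force: 61.9
```

Emit:
drive_tool:
  deltas:
    - [[0,0,0],[0,0,0]]
    - [[0,0,0],[0,0,0]]
    - [[0,0,0],[0,0,0]]
    - [[0,0,0],[0,0,0]]
  claw: 6.4

```text
clock: 17.45
position: [535.1, -59.8, 20.8]
ee_rot: [1.0, 0.015, 0.001, -0.0]
contact_force: [0.1, 0.0, 0.1]
gripper_width: 64.1
grasp_force: 0.0
```

Emit:
drive_tool:
  deltas:
    - [[0,0,-1],[0,0,0]]
    - [[0,0,-2],[0,0,0]]
    - [[-1,0,-2],[0,0,0]]
    - [[-4,0,0],[0,0,0]]
    - [[-4,0,0],[0,0,0]]
    - [[-3,0,0],[0,0,0]]
    - [[0,0,0],[0,0,0]]

```text
clock: 18.15
position: [410.1, -64.2, 71.2]
ee_rot: [1.0, 0.015, -0.001, -0.0]
contact_force: [-0.5, -0.9, -0.2]
gripper_width: 64.1
grasp_force: 0.0
```

Run:
```python
from h import *
st=arm.read_state();print(st["position"].round(1),st["contact_force"].round(1))
t=np.mean([shot("top")["img"] for _ in range(4)],0);s=np.mean([shot("side")["img"] for _ in range(4)],0)
np.savez("seat.npz",t=t,s=s)
a=cv2.resize(np.clip((t[152:240,270:335]-60)*1.7,0,255).astype(np.uint8),(400,542),interpolation=cv2.INTER_CUBIC)
b=cv2.resize(np.clip((s[205:255,298:363]-60)*1.25,0,255).astype(np.uint8),(400,308),interpolation=cv2.INTER_CUBIC)
b=np.vstack([b,np.zeros((234,400,3),np.uint8)])
cv2.imwrite("pics/seat.png",np.hstack([a,b])[...,::-1])
```

```text
[410.1 -64.2  71.2] [-0.5 -0.9 -0.2]
```

View pics/seat.png

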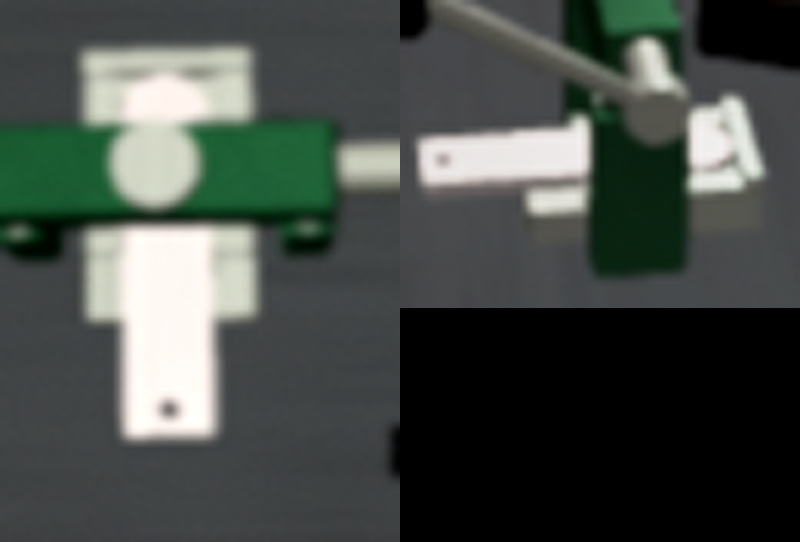

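Run:
```python
from h import *
import pickle
T=pickle.load(open("top.pkl","rb"));S=pickle.load(open("side.pkl","rb"));z=np.load("seat.npz");g=z["t"].mean(2)
def cr(l,lev=150):
    a=l-lev;i=np.nonzero(a[:-1]*a[1:]<0)[0];return i+a[i]/(a[i]-a[i+1])
for c in(292,297,302):
    x=cr(g[205:235,c]);print("tail",onz(T,c,x[0]+205,30)[:2].round(1), onz(T,c,x[0]+205,20)[:2].round(1))
for r in range(206,221,3):
    x=cr(g[r,282:315])+282;A,B=onz(T,x[0],r,30),onz(T,x[-1],r,30);print(((A+B)/2)[:2].round(1),(A-B)[1].round(1))
print("tailR corner tri",tri(T,(270+216/6.154,152+438/6.16),S,(298+422/6.154,205+186/6.16)))
for c in(294,297,300): print(g[160:172,c].astype(int))
```

```text
tail [500.8 -44.3] [500.8 -43.7]
tail [516.6 -58.6] [516.9 -58.1]
tail [501.5 -72.9] [501.6 -72.6]
[548.9 -58.1] 43.4
[540.3 -58.2] 43.6
[531.7 -58.5] 44.0
[523.1 -58.5] 44.1
[514.5 -58.6] 44.1
tailR corner tri (array([ 605.53976605, -103.84789786,   41.45250492]), np.float64(215.9388521726769))
[156 174 173 166 177 198 205 206 206 206 202 194]
[156 174 174 176 192 203 205 204 205 204 203 196]
[156 173 168 153 161 188 202 205 205 205 200 180]
```

The strap is flat in the groove. Its measured tail is about 501–502 and the fully-home target is 502, so the tip is at the stop. Next is the lever: fingers shut, rise, and move over the crossbar.

Emit:
drive_tool:
  deltas:
    - [[0,0,-3],[0,0,0]]
    - [[0,0,-4],[0,0,0]]
    - [[0,0,-4],[0,0,0]]
    - [[0,0,-4],[0,0,0]]
    - [[0,0,-4],[0,0,0]]
    - [[1,1.5,0],[0,0,0]]
    - [[2,3,0],[0,0,0]]
    - [[2,3,0],[0,0,0]]
    - [[2,3,0],[0,0,0]]
    - [[0.9,1.6,0],[0,0,0]]
    - [[0,0,0],[0,0,0]]
    - [[0,0,0],[0,0,0]]
  claw: 0

```text
clock: 19.75
position: [496.9, -182.3, 260.0]
ee_rot: [1.0, 0.015, -0.001, -0.0]
contact_force: [0.7, -0.2, -1.2]
gripper_width: -0.0
grasp_force: 0.0
```

```bash
python3 -c "
from h import *
go(493,-183,220,np.radians(1.7))"
```

```text
clock 19.75 pos [ 496.9 -182.3  260. ] yaw 1.67 F [ 0.7 -0.2 -1.2] w -0.0
shift cm [-0.38  0.06  4.  ] turn deg [-0.03  0.1  -0.03]
```

Emit:
drive_tool:
  deltas:
    - [[-0.4,0,2],[0,0,0]]
    - [[0,0,1.5],[0,0,0]]
    - [[0,0,0.9],[0,0,0]]
    - [[-0.25,0,0.6],[0,0,0]]
    - [[-0.3,0,0.7],[0,0,0]]
    - [[-0.3,0,0.7],[0,0,0]]
    - [[-0.25,0,0.7],[0,0,0]]
    - [[-0.2,0,0.7],[0,0,0]]
    - [[-0.2,0,0.7],[0,0,0]]
    - [[-0.1,0,0.7],[0,0,0]]
    - [[-0.1,0,0.7],[0,0,0]]

```text
clock: 20.85
position: [476.1, -182.9, 161.1]
ee_rot: [1.0, 0.015, 0.0, 0.0]
contact_force: [-2.3, -0.1, 2.7]
gripper_width: 0.4
grasp_force: 1.2
```

Emit:
drive_tool:
  deltas:
    - [[-0.1,0,0.5],[0,0,0]]
    - [[0,0,0.5],[0,0,0]]
    - [[0,0,0.3],[0,0,0]]
    - [[0,0,0],[0,0,0]]

```text
clock: 21.25
position: [475.4, -182.7, 148.2]
ee_rot: [1.0, 0.015, 0.0, -0.0]
contact_force: [0.1, 0.7, 0.0]
gripper_width: -0.2
grasp_force: 0.0
```

Emit:
drive_tool:
  deltas:
    - [[0,0,0.2],[0,0,0]]
    - [[0,0,0.2],[0,0,0]]
    - [[0,0,0],[0,0,0]]

```text
clock: 21.55
position: [475.6, -182.8, 145.0]
ee_rot: [1.0, 0.015, 0.001, 0.0]
contact_force: [0.5, 0.1, 0.5]
gripper_width: 0.3
grasp_force: 0.5
```

Emit:
drive_tool:
  deltas:
    - [[0,0,0.2],[0,0,0]]
    - [[0,0,0],[0,0,0]]

```text
clock: 21.75
position: [475.7, -182.9, 144.7]
ee_rot: [1.0, 0.015, 0.001, 0.0]
contact_force: [-2.4, 2.7, 11.0]
gripper_width: 0.1
grasp_force: 5.4
```

Emit:
drive_tool:
  deltas:
    - [[0,0,0.2],[0,0,0]]
    - [[0,0,0],[0,0,0]]

```text
clock: 21.95
position: [475.7, -183.0, 144.4]
ee_rot: [1.0, 0.016, 0.001, 0.001]
contact_force: [-6.9, 4.3, 19.3]
gripper_width: -0.1
grasp_force: 10.0
```

The lever is at its end stop: z is 144.4 with the force rising steeply. Backing off and checking.

Emit:
drive_tool:
  deltas:
    - [[0,0,-1],[0,0,0]]
    - [[0,0,-3],[0,0,0]]
    - [[0,0,-4],[0,0,0]]
    - [[0,0,-3],[0,0,0]]
    - [[-2,0,0],[0,0,0]]
    - [[-4,0,0],[0,0,0]]
    - [[-4,0,0],[0,0,0]]
    - [[0,0,0],[0,0,0]]

```text
clock: 22.75
position: [370.8, -185.6, 250.6]
ee_rot: [1.0, 0.014, -0.0, -0.001]
contact_force: [-0.6, 0.2, 0.5]
gripper_width: -0.2
grasp_force: 0.0
```

Run:
```python
from h import *
import pickle
T=shot("top");S=shot("side");t,s=T["img"].astype(int),S["img"].astype(int);old=np.load("seat.npz")["t"]
g=t.mean(2);o=old.mean(2)
for c in(292,302):
    for n,q in(("now",g),("before",o)):
        a=q[205:235,c]-150;i=np.nonzero(a[:-1]*a[1:]<0)[0];print(n,onz(T,c,205+i[0]+a[i[0]]/(a[i[0]]-a[i[0]+1]),30)[:2].round(1))
for nm,d,im in(("top",T,t),("side",S,s)):
    u,v=map(int,proj(d,(474.5,-182.7,135)));m=im[v-14:v+15,u-16:u+17].max(2)<66;y,x=np.nonzero(m);print(nm,"exp",proj(d,(474.5,-182.7,135)),"dark",m.sum(),x.mean()+u-16,y.mean()+v-14)
b=cv2.resize(s[170:260,255:385].astype(np.uint8),(780,540),interpolation=cv2.INTER_CUBIC);cv2.imwrite("pics/fin.png",b[...,::-1])
```

```text
now [500.9 -44.3]
before [500.8 -44.3]
now [501.7 -72.9]
before [501.5 -72.9]
top exp (np.float64(343.1510003911632), np.float64(232.63993782924274)) dark 128 343.3203125 232.75
side exp (np.float64(291.9986921052393), np.float64(224.20893192723963)) dark 62 291.9193548387097 225.7741935483871
```

View pics/fin.png

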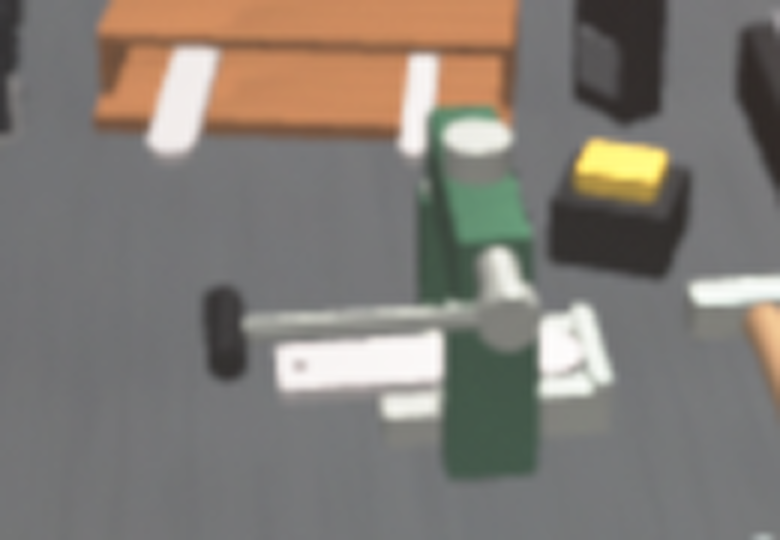

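The lever is level with its crossbar at crop (225,330), the strap hasn't moved, and the other straps are still in the rack. Handing in.

```bash
python3 -c "
from bench import arm
print(arm.job_done())"
```

```text
the job is handed in; nothing more can be done
None
```

I laid the 42 mm (wide) strap flat in the press die's groove with its rounded end against the stop, let go of it, then pushed the lever down to its end stop; I handed the job in at about 23 s on the robot clock, and no verdict came back.

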